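Check off the pipe-fitting kit

TASK

Check off the fittings kit: each fitting stands on its own small grey block, beside a green key that stays in when it is pushed. Using the fingertips, push in the key beside the rust-brown coupling first, then the key beside the grey pipe nipple, then the key beside the brass union, each lightly but well in; leave the fittings standing where they are.

Things in the scene. Friction and masses are not known exactly. Their poses are not given: they have to be found in the camera images.
- coupling_block: the check-off block on which the rust-brown pipe coupling stands: a grey steel plate 130 x 64 mm and 8 mm thick, screwed to the bench. Origin: centre of its underside, on the bench; x along the plate, from the key end (x = -40 mm: the key's axis) to the fitting end (x = +33 mm: centre of a round black rubber pad 52 mm across, 10 mm above the bench, where the fitting stands); z up. The key rises from a black collar 48 mm across, its top 22 mm above the bench
- coupling_key_top (a point): centre of the flat top of the green round key (32 mm across) on the rust-brown pipe coupling's block; it moves with the key. 48 mm above the bench when the key is out, 36 mm when it is fully in and let go; the cap is springy and gives 1.5 mm under the finger before the key itself moves, 2.5 mm when the key reaches its end
- coupling_key (a joint): how far the key on the rust-brown pipe coupling's block is pushed in, straight down: 0 out (start), 0.012 m fully in; it counts as in beyond 0.006. It yields at 2.5 N, takes 4 N near its end, is stopped at 0.012 (beyond that only the springy cap gives, 1.5 N a mm) and stays where it is left
- coupling: the loose rust-brown pipe coupling, a short barrel with a rolled rim at each end, 44 mm across and 38 mm tall, 0.16 kg, standing upright. Origin: centre of its underside; z up
- nipple_block: the check-off block on which the grey threaded pipe nipple stands: a grey steel plate 130 x 64 mm and 8 mm thick, screwed to the bench. Origin: centre of its underside, on the bench; x along the plate, from the key end (x = -40 mm: the key's axis) to the fitting end (x = +33 mm: centre of a round black rubber pad 52 mm across, 10 mm above the bench, where the fitting stands); z up. The key rises from a black collar 48 mm across, its top 22 mm above the bench
- nipple_key_top (a point): centre of the flat top of the green round key (32 mm across) on the grey threaded pipe nipple's block; it moves with the key. 48 mm above the bench when the key is out, 36 mm when it is fully in and let go; the cap is springy and gives 1.5 mm under the finger before the key itself moves, 2.5 mm when the key reaches its end
- nipple_key (a joint): how far the key on the grey threaded pipe nipple's block is pushed in, straight down: 0 out (start), 0.012 m fully in; it counts as in beyond 0.006. It yields at 2.5 N, takes 4 N near its end, is stopped at 0.012 (beyond that only the springy cap gives, 1.5 N a mm) and stays where it is left
- pipe_nipple: the loose grey threaded pipe nipple, a short steel tube, 34 mm across and 58 mm tall, 0.14 kg, standing upright. Origin: centre of its underside; z up
- union_block: the check-off block on which the brass union stands: a grey steel plate 130 x 64 mm and 8 mm thick, screwed to the bench. Origin: centre of its underside, on the bench; x along the plate, from the key end (x = -40 mm: the key's axis) to the fitting end (x = +33 mm: centre of a round black rubber pad 52 mm across, 10 mm above the bench, where the fitting stands); z up. The key rises from a black collar 48 mm across, its top 22 mm above the bench
- union_key_top (a point): centre of the flat top of the green round key (32 mm across) on the brass union's block; it moves with the key. 48 mm above the bench when the key is out, 36 mm when it is fully in and let go; the cap is springy and gives 1.5 mm under the finger before the key itself moves, 2.5 mm when the key reaches its end
- union_key (a joint): how far the key on the brass union's block is pushed in, straight down: 0 out (start), 0.012 m fully in; it counts as in beyond 0.006. It yields at 2.5 N, takes 4 N near its end, is stopped at 0.012 (beyond that only the springy cap gives, 1.5 N a mm) and stays where it is left
- brass_union: the loose brass union, a yellow brass fitting of two hexagons, 28 x 32 mm and 34 mm tall, 0.07 kg, standing upright. Origin: centre of its underside; z up

How it is judged:
On the way, in this order (a step that is already met when the one before it is completed fails the run):
1. the key beside the rust-brown pipe coupling is pushed in (value of joint coupling_key above 0.006 m), for 0.1 s.
2. the key beside the grey threaded pipe nipple is pushed in (value of joint nipple_key above 0.006 m), for 0.1 s.
3. the key beside the brass union is pushed in (value of joint union_key above 0.006 m), for 0.1 s.
At the end, for the whole second after the job is handed in: All three keys are in by more than 6 mm of their 12 mm, and the three fittings stand still and upright (within 0.2 rad), each within 20 mm of where it started (value of joint each of coupling_key, nipple_key, union_key above 0.006 m and distance of each of coupling, pipe_nipple, brass_union from where it was at the start of the episode below 0.02 m and angle between each of coupling, pipe_nipple, brass_union's own z axis and vertical below 0.2 rad and linear speed of each of coupling, pipe_nipple, brass_union below 0.02 m/s); the robot touches nothing.
It fails at once if a later key goes in (3 mm) while an earlier one is still out (under 5 mm) ((value of joint nipple_key above 0.003 m and value of joint coupling_key below 0.005 m) or (value of joint union_key above 0.003 m and value of joint any of coupling_key, nipple_key below 0.005 m)).
It fails at once if a block or its key is pushed with more than 20 N, or (over 3 N) with another part of the robot than the fingers (contact force between the fingers and coupling_block above 20 N or contact force between the arm and coupling_block above 3 N or contact force between the fingers and nipple_block above 20 N or contact force between the arm and nipple_block above 3 N or contact force between the fingers and union_block above 20 N or contact force between the arm and union_block above 3 N).
It fails at once if a fitting is lifted, carried, pushed more than 20 mm or tipped over (distance of any of coupling, pipe_nipple, brass_union from where it was at the start of the episode above 0.02 m or angle between any of coupling, pipe_nipple, brass_union's own z axis and vertical above 0.4 rad).
It also fails if it takes over 64 s, if anything falls off the work surface, if the arm or the gripper's body presses on something with over 40 N, if the wrist force passes 120 N, or if a joint passes its speed limit or range.

ROBOT

A 6-joint arm with a two-finger parallel gripper is mounted at the origin on a cart in front of the work surface, level with it; the furniture and walls round the work are solid. World frame = base frame: x ahead of the robot, y to its left, z up, the work surface at z = 0. Lengths are in m, angles in rad, forces in N, time in s.
With the tool pointing down it reaches from about 0.35 to 0.775 m from the base axis. Payload 5.5 kg.
Tool frame: the origin (TCP) lies at the very end of the fingers, on their centre line; the grasp point (between the pads) lies 19 mm behind it; z points along the fingers, y is the line along which they close (so a half turn about z gives the same grasp; the last joint's range is limited). The gripper opens to 85 mm and grips with 20 to 120 N. Pads are 22 mm wide; open, the fingers measure 114 mm over their backs; the gripper's body (76 mm by 85 mm) begins 54 mm behind the grasp point. The pads swing forward as they close: fully open they stand 13 mm farther back than shut.
Start: joints at [1.02, 0.313, 0.046, 1.304, 0, 1.431], TCP at [0.23, 0.527, 0.231] pointing down, gripper open.
Joint ranges: [-2.76, 2.76], [-0.86, 1.69], [-1.03, 1.26], [-2.2, 2.34], [-1.47, 1.5], [-3.14, 3.14]. Speed limits (rad/s): [2.57, 2.57, 3.14, 3.14, 3.14, 3.14].

INTERFACE

Orientations are given as a unit quaternion [x, y, z, w].
In Python, from bench import bot gives the robot as it stands. The module is installed in compiled form; this text tells all that it offers.
- The arm moves only by the tool play_rows, never from a script. Its argument "moves" is a list of rows, each a list of 3 entries, a list of its own where there are three numbers: the shift along the tool's x, y, z in mm, then the turn about the tool's z in rad, then the finger opening in mm, from 0 to 85.4. A call has 1 to 5 rows; each row shifts and turns the commanded pose from where the row before left it, along the tool's axes as they then stand; what a row does not reach is not made up. A row lasts 1/10 s, in which the tool goes at most 50 mm and 8.59 degrees, less where a joint would pass 70% of its speed; a pose out of reach is approached as far as the arm can. A call is refused whole if a number of a shift passes 50 or a number of a turn 0.15, either way. A call with a gripper value outside its range is refused whole. The fingers move at their own pace and stop on an object; "force" is the grip in N (left out, the last holds). Time passes only in rows, so rows that do not move let the fingers close. It gives the time, the measured TCP pose, the force, the opening and the grip force at its end, in the units of the state.
- bot.read_state(): the state, without advancing time (a new reading comes with each control period).
- bot.snapshot(name): name is "scene" or "top" or "wrist"; returns the picture (420x560x3 uint8, red, green, blue); there is no depth.
- bot.calibration(name): a dict with "fx", "fy", "cx", "cy" (pixels), "dist_coeffs" ([k1, k2, p1, p2, k3] as OpenCV has them; the pictures are not rectified), "cam_to_world" (4x4, takes a point from camera to world coordinates); the wrist camera has in their place "tool_from_camera" (4x4, takes a point from camera to tool coordinates, whose origin is the TCP and whose axes are the flange's). Camera axes: x right, y up, looking along -z (the intrinsics and any distortion apply to the point x, -y, -z); pixel columns grow to the right and rows downward; lengths in m; the calibration is good to about 2 mm. A picture is of the moment at which its call begins: read the wrist's pose just before it. calibration takes no time and is no camera call.
- bot.hand_in(): hands the job in; it is judged then, once.
The state is a dict: "time_s": time; "joints": joint angles; "qd": joint speeds; "effort": joint torques, N m; "tcp_pos": TCP position; "tcp_rot": TCP orientation; "contact_force": force on the tool from outside, world axes, zero at the start; "ft_torque": the same for the moment, N m; "gripper_width": finger opening in m; "grip_force": force on a finger pad.
Only numpy, scipy, OpenCV 4.12 (cv2) and the standard library are available. Lean on these libraries where they do the work, as an engineer would, in place of code of your own. Each camera call takes 0.05 s, during which the arm holds its last target. There are 200 camera calls.

## Working session

There is one attempt and no reset: what is moved stays moved. The work goes in short steps, Python scripts to look and compute and a tool call to move; the robot and the scene stay as the last step left them, time stands still between calls to the robot, and variables do not carry over. Pictures are saved under pics/ and viewed, at most 10 in all, crops included, and the job is handed in when it is done.

Besides the shell and the picture viewer there is one more tool, called as name(argument=value, ...) on one line, values as JSON. play_rows: Moves the arm, as the interface text tells. Its arguments: {"type":"object","properties":{"moves":{"type":"array"},"force":{"type":"number"}},"required":["moves"]}

```bash
mkdir -p pics; python3 - <<'E'
from bench import bot
import cv2
s=bot.read_state(); print(s)
for n in("scene","top"):
    cv2.imwrite(f"pics/{n}0.png",bot.snapshot(n)[:,:,::-1])
    print(bot.calibration(n))
E
```

```text
{'time_s': 0.0, 'joints': array([ 1.02042907e+00,  3.14028620e-01,  4.49446948e-02,  1.30360827e+00,
       -5.81838046e-06,  1.43120460e+00]), 'qd': array([ 0.00188047,  0.00072182, -0.00080065, -0.00040076, -0.00016046,
       -0.00180549]), 'effort': array([ 1.19476936e-04, -4.80628073e+01,  2.98533726e+01,  1.93558662e-02,
       -1.09334198e-04,  2.54487567e-06]), 'tcp_pos': array([0.22933449, 0.5267062 , 0.23037881]), 'tcp_rot': array([ 2.03946697e-01,  9.78981535e-01, -8.93068809e-04, -3.17832407e-04]), 'contact_force': array([-0.71243949,  0.14580364,  1.00785787]), 'ft_torque': array([ 0.05127851, -0.02170886,  0.01003305]), 'grip_force': 0.0, 'gripper_width': 0.08545791090846105}
{'fx': 493.84505887914344, 'fy': 493.84505887914344, 'cx': 271.79627618180757, 'cy': 206.99870447139477, 'dist_coeffs': array([-0.16655086,  0.        ,  0.        ,  0.        ,  0.        ]), 'cam_to_world': array([[-0.83255741,  0.35531521, -0.42496972,  0.24847737],
       [-0.55393783, -0.53262191,  0.63989591,  0.35526969],
       [ 0.00101656,  0.76815689,  0.64026086,  0.60076274],
       [ 0.        ,  0.        ,  0.        ,  1.        ]])}
{'fx': 500.6793520005726, 'fy': 500.6793520005726, 'cx': 286.16411828143595, 'cy': 212.86579134455994, 'dist_coeffs': array([-0.00597185,  0.        ,  0.        ,  0.        ,  0.        ]), 'cam_to_world': array([[ 0.01014887,  0.99504416, -0.09891473,  0.48195936],
       [-0.99994113,  0.00971939, -0.00482288, -0.21123152],
       [-0.00383759,  0.09895785,  0.99508423,  1.16421111],
       [ 0.        ,  0.        ,  0.        ,  1.        ]])}
```

View pics/top0.png

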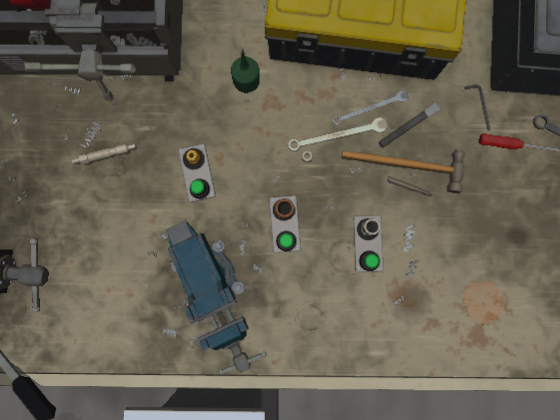

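View pics/scene0.png

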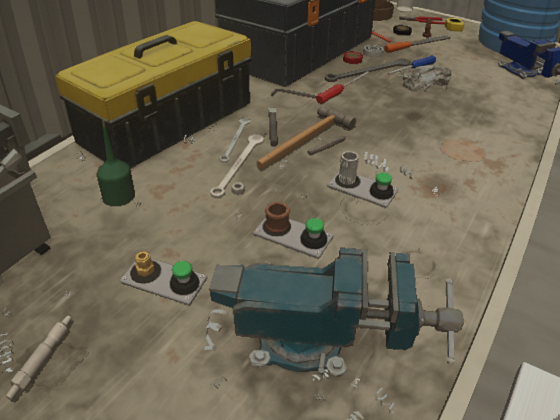

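The top view shows the three blocks. The union key is at about (199,187), the coupling key at (286,241) and the nipple key at (371,261). The vise stands around (205,280), between the base and the union. The scene view shows the same layout, with the keys at about (182,270), (315,226) and (383,179).

```bash
cat > h.py <<'E'
import cv2, numpy as np
from bench import bot
def ray(n,uv,T=None):
    c=bot.calibration(n); K=np.array([[c['fx'],0,c['cx']],[0,c['fy'],c['cy']],[0,0,1]])
    T=c['cam_to_world'] if T is None else T
    p=cv2.undistortPoints(np.array([[uv]],float),K,c['dist_coeffs'])[0,0]
    return T[:3,3],T[:3,:3]@np.array([p[0],-p[1],-1])
def plane(n,uv,z,T=None):
    o,d=ray(n,uv,T); return o+d*(z-o[2])/d[2]
def tri(a,b):
    (o1,d1),(o2,d2)=ray("top",a),ray("scene",b)
    s=np.linalg.lstsq(np.c_[d1,-d2],o2-o1,rcond=None)[0]
    p,q=o1+d1*s[0],o2+d2*s[1]; return (p+q)/2,np.linalg.norm(p-q)
def green(im,amin=60):
    h=cv2.cvtColor(im,cv2.COLOR_RGB2HSV)
    m=cv2.inRange(h,(50,150,90),(75,255,255))
    _,_,st,c=cv2.connectedComponentsWithStats(m)
    return [(c[i].round(1),st[i].tolist()) for i in range(1,len(c)) if st[i,4]>amin]
E
python3 - <<'E'
from h import *
im={n:cv2.imread(f"pics/{n}0.png")[:,:,::-1].copy() for n in("top","scene")}
for n in im:
    for c,s in green(im[n]): print(n,c,s,plane(n,c,.048).round(4))
for a,b in [((168,235),(212,270)),((188,222),(243,267)),((203,333),(335,252)),((246,323),(362,254)),((243,318),(391,256))]: print(tri(a,b))
for n,uv in(("union",(193,156)),("coup",(284,208)),("nip",(369,227))): print(n,plane("top",uv,.05))
E
```

```text
top [196.8 186.2] [190, 180, 14, 13, 140] [ 0.6514 -0.0038  0.048 ]
top [285.8 240.1] [280, 234, 13, 13, 141] [ 0.5319 -0.2056  0.048 ]
top [371.6 260.3] [365, 254, 14, 14, 150] [ 0.489  -0.3964  0.048 ]
(array([0.54127888, 0.03893695, 0.14119975]), np.float64(0.013207048065245476))
(array([ 0.55269862, -0.00534768,  0.10606901]), np.float64(0.029344287250703698))
(array([ 0.37926317, -0.0362472 ,  0.19917289]), np.float64(0.0698868421622196))
(array([ 0.38300368, -0.11630906,  0.12630075]), np.float64(0.05283995005911045))
(array([ 0.36986255, -0.1201352 ,  0.12880167]), np.float64(0.0021857265010887627))
union [0.72004124 0.00641882 0.05      ]
coup [ 0.60361408 -0.20087579  0.05      ]
nip [ 0.56285907 -0.39079356  0.05      ]
```

play_rows(moves=[[[0,0,-20],0,0],[[-28,-27,-20],0,0],[[-28,-27,0],0,0],[[-28,-27,0],0,0],[[-28,-27,0],0,0]], force=20)

```text
time_s: 0.6
tcp_pos: [0.2893, 0.3821, 0.2711]
tcp_rot: [0.204, 0.979, -0.0, -0.0]
contact_force: [0.9, -0.4, 0.3]
gripper_width: 0.0126
grip_force: 0.0
```

play_rows(moves=[[[-28,-27,0],0,0],[[-28,-27,0],0,0],[[-28,-27,0],0,0],[[-28,-27,0],0,0],[[-28,-27,0],0,0]])

```text
time_s: 1.1
tcp_pos: [0.3637, 0.2022, 0.2711]
tcp_rot: [0.204, 0.979, -0.0, -0.0]
contact_force: [0.7, 0.4, -0.8]
gripper_width: 0.0001
grip_force: 0.0
```

play_rows(moves=[[[-28,-27,0],0,0],[[-28,-27,0],0,0],[[-28,-27,0],0,0],[[-28,-27,0],0,0],[[-28,-27,0],0,0]])

```text
time_s: 1.6
tcp_pos: [0.4382, 0.0225, 0.2711]
tcp_rot: [0.204, 0.979, 0.0, -0.0]
contact_force: [0.1, 0.2, 0.0]
gripper_width: -0.0001
grip_force: 0.0
```

play_rows(moves=[[[-28,-27,0],0,0],[[-28,-27,0],0,0],[[-28,-27,0],0,0],[[0,0,0],0,0],[[0,0,0],0,0]])

```text
time_s: 2.1
tcp_pos: [0.4824, -0.0843, 0.2705]
tcp_rot: [0.205, 0.979, 0.0, -0.001]
contact_force: [-1.1, 0.5, -0.1]
gripper_width: 0.0001
grip_force: 0.0
```

```bash
cat > w.py <<'E'
from h import *
import sys
from scipy.spatial.transform import Rotation as R
s=bot.read_state(); im=bot.snapshot("wrist"); cv2.imwrite(f"pics/{sys.argv[1]}.png",im[:,:,::-1])
t=np.array(s['tcp_pos']);T=np.eye(4);T[:3,:3]=R.from_quat(s['tcp_rot']).as_matrix();T[:3,3]=t
W=T@bot.calibration("wrist")["tool_from_camera"]
print(s['time_s'],t.round(4),s['contact_force'].round(2),s['gripper_width'])
for c,st in green(im,200):
    p=plane("wrist",c,.048,W); print(c,st,p.round(4),"tool mm",(T[:3,:3].T@(p-t)*1e3).round(1))
E
python3 w.py w1
```

```text
2.1 [ 0.4824 -0.0843  0.2705] [-1.06  0.48 -0.1 ] 0.00013511853926668333
[207.  256.4] [197, 247, 21, 20, 317] [ 0.5317 -0.2027  0.048 ] tool mm [-93.  -88.7 222.3]
[381.  275.8] [371, 267, 21, 19, 291] [ 0.6507 -0.0019  0.048 ] tool mm [-121.5  142.9  222.3]
[ 68.9 281.2] [61, 272, 18, 18, 212] [ 0.4888 -0.3945  0.048 ] tool mm [-130.7 -281.6  222.2]
```

View pics/w1.png

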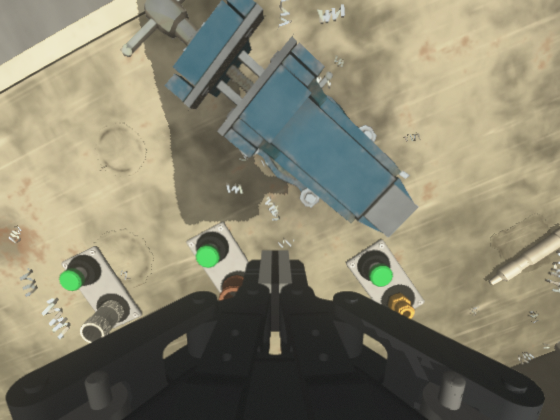

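The wrist view agrees with the top view to about 3 mm. The keys are at (207,256) for the coupling, (69,281) for the nipple and (381,276) for the union.

play_rows(moves=[[[-31,-30,0],0,0],[[-31,-30,0],0,0],[[-31,-29,0],0,0],[[0,0,40],0,0],[[0,0,40],0,0]])

```text
time_s: 2.65
tcp_pos: [0.5339, -0.2028, 0.1915]
tcp_rot: [0.204, 0.979, -0.0, 0.002]
contact_force: [0.9, 0.6, -0.6]
gripper_width: -0.0001
grip_force: 0.0
```

play_rows(moves=[[[0,0,40],0,0],[[0,0,40],0,0],[[0,0,30],0,0],[[0,0,15],0,0],[[0,0,0],0,0]])

```text
time_s: 3.15
tcp_pos: [0.5303, -0.1997, 0.0638]
tcp_rot: [0.203, 0.979, 0.001, -0.003]
contact_force: [-0.7, -0.7, -1.0]
gripper_width: -0.0002
grip_force: 0.0
```

```bash
python3 w.py w2
```

```text
3.15 [ 0.5303 -0.1997  0.0638] [-0.71 -0.71 -0.96] -0.00017687062103983946
```

View pics/w2.png

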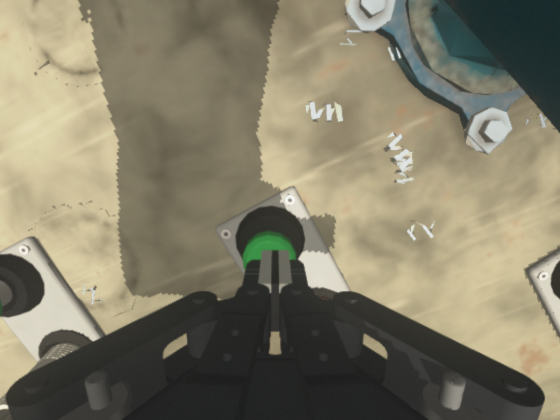

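The fingertips are over the green key at about (270,250), a few mm to the side. I'll shift slightly and press gradually.

play_rows(moves=[[[-1,-3,8],0,0],[[0,0,6],0,0],[[0,0,5],0,0],[[0,0,3],0,0],[[0,0,0],0,0]])

```text
time_s: 3.7
tcp_pos: [0.5326, -0.2058, 0.0444]
tcp_rot: [0.204, 0.979, 0.0, 0.0]
contact_force: [1.0, 0.9, 2.1]
gripper_width: 0.0001
grip_force: 0.9
```

play_rows(moves=[[[0,0,3],0,0],[[0,0,3],0,0],[[0,0,0],0,0],[[0,0,0],0,0]])

```text
time_s: 4.1
tcp_pos: [0.5325, -0.2058, 0.0384]
tcp_rot: [0.204, 0.979, -0.0, 0.0]
contact_force: [0.9, -0.6, 2.4]
gripper_width: -0.0
grip_force: 1.2
```

play_rows(moves=[[[0,0,3],0,0],[[0,0,1.5],0,0],[[0,0,0],0,0],[[0,0,0],0,0]])

```text
time_s: 4.5
tcp_pos: [0.5325, -0.2058, 0.0339]
tcp_rot: [0.204, 0.979, -0.0, 0.0]
contact_force: [0.8, 0.1, 3.9]
gripper_width: 0.0001
grip_force: 1.7
```

play_rows(moves=[[[0,0,-30],0,0],[[0,0,-40],0,0],[[-7,-38,-20],0,0],[[-7,-38,0],0,0],[[-7,-38,0],0,0]])

```text
time_s: 5.0
tcp_pos: [0.5054, -0.3191, 0.1243]
tcp_rot: [0.203, 0.979, -0.0, -0.0]
contact_force: [0.7, -0.6, -1.2]
gripper_width: -0.0002
grip_force: 0.0
```

play_rows(moves=[[[-7,-38,0],0,0],[[-8,-39,0],0,0],[[0,0,30],0,0],[[0,0,30],0,0],[[0,0,0],0,0]])

```text
time_s: 5.5
tcp_pos: [0.4852, -0.3922, 0.0584]
tcp_rot: [0.204, 0.979, 0.003, -0.005]
contact_force: [-0.6, 0.5, -0.1]
gripper_width: 0.0
grip_force: 0.0
```

```bash
python3 w.py w3
```

```text
5.5 [ 0.4852 -0.3922  0.0584] [-0.59  0.5  -0.13] 1.4977561460587011e-06
```

View pics/w3.png

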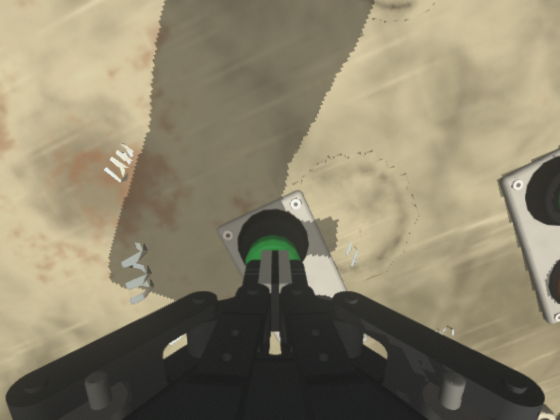

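The fingers are centred on the nipple key at about (273,250). I'll press the same way.

play_rows(moves=[[[0,0,0],0,0],[[0,0,6],0,0],[[0,0,6],0,0],[[0,0,4],0,0],[[0,0,0],0,0]])

```text
time_s: 6.05
tcp_pos: [0.489, -0.3948, 0.0475]
tcp_rot: [0.204, 0.979, 0.0, -0.0]
contact_force: [-0.2, 0.6, 0.9]
gripper_width: 0.0003
grip_force: 0.5
```

play_rows(moves=[[[0,0,4],0,0],[[0,0,4],0,0],[[0,0,3],0,0],[[0,0,0],0,0],[[0,0,0],0,0]])

```text
time_s: 6.55
tcp_pos: [0.4892, -0.3951, 0.0369]
tcp_rot: [0.204, 0.979, 0.0, 0.0]
contact_force: [1.2, -0.4, 2.1]
gripper_width: -0.0002
grip_force: 1.2
```

play_rows(moves=[[[0,0,2],0,0],[[0,0,1],0,0],[[0,0,0],0,0],[[0,0,0],0,0]])

```text
time_s: 6.95
tcp_pos: [0.4892, -0.3952, 0.0339]
tcp_rot: [0.204, 0.979, -0.0, 0.0]
contact_force: [0.9, 1.5, 2.7]
gripper_width: -0.0001
grip_force: 1.7
```

play_rows(moves=[[[0,0,-30],0,0],[[0,0,-40],0,0],[[0,0,-45],0,0],[[0,0,-45],0,0],[[1,40,-40],0,0]])

```text
time_s: 7.45
tcp_pos: [0.5011, -0.3656, 0.2311]
tcp_rot: [0.206, 0.978, -0.001, 0.0]
contact_force: [2.1, 0.5, -0.0]
gripper_width: 0.0001
grip_force: 0.0
```

play_rows(moves=[[[1,43,0],0,0],[[1,43,0],0,0],[[1,43,0],0,0],[[1,43,0],0,0],[[1,43,0],0,0]])

```text
time_s: 7.95
tcp_pos: [0.5833, -0.1618, 0.2285]
tcp_rot: [0.204, 0.979, -0.0, -0.001]
contact_force: [1.0, -1.2, -0.1]
gripper_width: -0.0001
grip_force: 0.0
```

play_rows(moves=[[[1,43,0],0,0],[[1,43,0],0,0],[[0,43,0],0,0],[[0,40,0],0,0],[[0,0,0],0,0]])

```text
time_s: 8.45
tcp_pos: [0.6498, -0.003, 0.2279]
tcp_rot: [0.201, 0.98, 0.0, -0.001]
contact_force: [-0.9, -0.1, -0.6]
gripper_width: -0.0001
grip_force: 0.0
```

play_rows(moves=[[[0,0,40],0,0],[[0,0,40],0,0],[[0,0,40],0,0],[[0,0,30],0,0],[[0,0,0],0,0]])

```text
time_s: 8.95
tcp_pos: [0.6444, -0.0079, 0.0734]
tcp_rot: [0.204, 0.979, -0.001, -0.005]
contact_force: [-0.8, -0.2, -0.2]
gripper_width: 0.0003
grip_force: 0.0
```

```bash
python3 w.py w4
```

```text
8.95 [ 0.6444 -0.0079  0.0734] [-0.77 -0.24 -0.23] 0.0002831382556349752
```

View pics/w4.png

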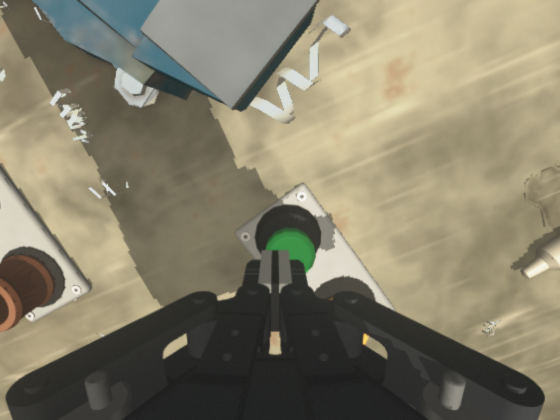

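The union key is at about (290,250), a few mm to the right of the tips, because the arm is still settling. I'll wait for it and re-read the pose.

play_rows(moves=[[[0,0,4],0,0],[[0,0,0],0,0],[[0,0,0],0,0]])

```text
time_s: 9.3
tcp_pos: [0.6504, -0.0077, 0.0771]
tcp_rot: [0.204, 0.979, 0.0, 0.002]
contact_force: [0.1, -0.5, -0.3]
gripper_width: 0.0001
grip_force: 0.0
```

play_rows(moves=[[[2,4,10],0,0],[[0,0,10],0,0],[[0,0,6],0,0],[[0,0,0],0,0],[[0,0,0],0,0]])

```text
time_s: 9.8
tcp_pos: [0.6486, -0.0029, 0.0487]
tcp_rot: [0.204, 0.979, -0.0, -0.0]
contact_force: [0.3, 0.0, -0.1]
gripper_width: 0.0
grip_force: 0.0
```

play_rows(moves=[[[0,0,4],0,0],[[0,0,4],0,0],[[0,0,3],0,0],[[0,0,0],0,0],[[0,0,0],0,0]])

```text
time_s: 10.3
tcp_pos: [0.6493, -0.0031, 0.0383]
tcp_rot: [0.204, 0.979, 0.0, 0.0]
contact_force: [1.8, -0.1, 2.3]
gripper_width: -0.0001
grip_force: 1.1
```

play_rows(moves=[[[0,0,2.5],0,0],[[0,0,1],0,0],[[0,0,0],0,0],[[0,0,0],0,0]])

```text
time_s: 10.7
tcp_pos: [0.6493, -0.0031, 0.0349]
tcp_rot: [0.204, 0.979, 0.0, 0.0]
contact_force: [2.2, -0.1, 3.1]
gripper_width: -0.0
grip_force: 1.5
```

play_rows(moves=[[[0,0,-30],0,0],[[0,0,-40],0,0],[[0,0,-45],0,0],[[0,0,-45],0,0],[[0,-40,-40],0,0]])

```text
time_s: 11.2
tcp_pos: [0.6354, -0.0328, 0.232]
tcp_rot: [0.202, 0.979, 0.001, 0.0]
contact_force: [1.7, -0.2, -0.1]
gripper_width: -0.0
grip_force: 0.0
```

play_rows(moves=[[[40,0,0],0,0],[[40,0,0],0,0],[[40,0,0],0,0],[[0,0,0],0,0],[[0,0,0],0,0]])

```text
time_s: 11.7
tcp_pos: [0.5237, 0.0129, 0.2299]
tcp_rot: [0.204, 0.979, -0.0, -0.0]
contact_force: [1.1, 0.1, 0.0]
gripper_width: -0.0004
grip_force: 0.0
```

```bash
python3 w.py w5; python3 - <<'E'
from h import *
a=bot.snapshot("top");b=bot.snapshot("scene")
cv2.imwrite("pics/s5.png",b[:,:,::-1]);cv2.imwrite("pics/t5.png",a[:,:,::-1])
E
```

```text
11.7 [0.5237 0.0129 0.2299] [1.06 0.11 0.04] -0.0003618354267698874
[116.5 266.6] [107, 256, 21, 21, 298] [ 0.5298 -0.1948  0.048 ] tool mm [ -88.6 -188.   181.9]
```

View pics/s5.png

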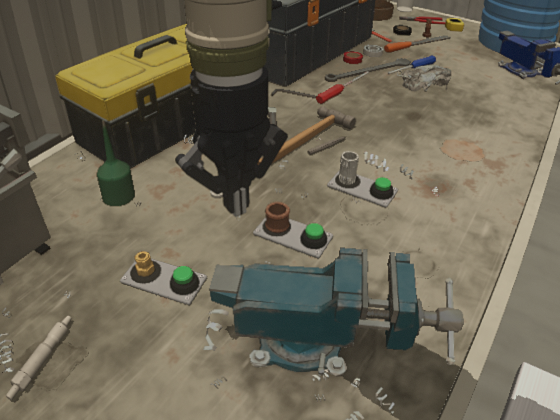

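All three keys sit low, at (182,274), (315,231) and (383,184). The fittings stand where they were, and the arm is clear of everything.

```bash
python3 -c "
from bench import bot
print(bot.hand_in())"
```

```text
the job is handed in; nothing more can be done
None
```

I pushed in the three keys in order (coupling, nipple, union), each with about 4 N or less and about 10 to 12 mm deep by fingertip height. The fittings were still standing in the last picture, and I've handed the job in; no verdict came back.

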